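Load the analyser's reagent tray in reverse order

TASK

Move the four white reagent bottles from the bench rack into the four pockets of the grey reagent tray, in reverse order: counting from the robot's left to its right, the first bottle of the rack goes into the last pocket of the tray, the second into the third, the third into the second and the last into the first. Leave each bottle standing upright on the floor of its own pocket, and let none of them tip over on the way.

Things in the scene. Friction and masses are not known exactly. Their poses are not given: they have to be found in the camera images.
- tall_mid (a point): White tall slim round reagent bottle, diameter 34 mm up to 74 mm, then a narrow shoulder and a small cap (diameter 22 mm), 100 mm high in all. The point is on its axis, 50 mm above its underside; z up. About 100 g, rigid, loose, standing in its holder in the bench rack at the start, turned by at most 9 degrees from the rack's axes.
- squat_mid (a point): White squat round jar, the widest round one, diameter 44 mm up to 60 mm with a broad lid (diameter 40 mm), 82 mm high in all. The point is on its axis, 41 mm above its underside; z up. About 100 g, rigid, loose, standing in its holder in the bench rack at the start, turned by at most 9 degrees from the rack's axes.
- square_mid (a point): White square bottle, 38 x 38 mm body up to 70 mm, then a small round cap (diameter 22 mm), 92 mm high in all. The point is on its axis, 46 mm above its underside; x and y are square to its faces; z up. About 100 g, rigid, loose, standing in its holder in the bench rack at the start, turned by at most 9 degrees from the rack's axes.
- flat_mid (a point): White flat oblong bottle, body 28 mm along its x by 44 mm along its y up to 75 mm, then a small round cap (diameter 22 mm), 96 mm high in all. The point is on its axis, 48 mm above its underside; z up. About 100 g, rigid, loose, standing in its holder in the bench rack at the start, turned by at most 9 degrees from the rack's axes.
- holder_tall: Shallow white square holder, 62 x 62 x 20 mm high (walls 4 mm, floor 4 mm), fixed on the bench rack, in which the tall round bottle stands at the start; it stays there and so marks where in the row that bottle came from. Origin: centre of its underside, axes as the rack's.
- holder_squat: Shallow white square holder, 62 x 62 x 20 mm high (walls 4 mm, floor 4 mm), fixed on the bench rack, in which the squat jar-shaped bottle stands at the start; it stays there and so marks where in the row that bottle came from. Origin: centre of its underside, axes as the rack's.
- holder_square: Shallow white square holder, 62 x 62 x 20 mm high (walls 4 mm, floor 4 mm), fixed on the bench rack, in which the square bottle stands at the start; it stays there and so marks where in the row that bottle came from. Origin: centre of its underside, axes as the rack's.
- holder_flat: Shallow white square holder, 62 x 62 x 20 mm high (walls 4 mm, floor 4 mm), fixed on the bench rack, in which the flat oblong bottle stands at the start; it stays there and so marks where in the row that bottle came from. Origin: centre of its underside, axes as the rack's.
- rack: Bench rack the bottles start in: fixed aluminium base 82 x 284 mm, 6 mm thick, carrying the four holders in a row along its y at y = +99, +33, -33 and -99 mm; thin end plates 34 mm high. Holder rims are 26 mm and bottle undersides 10 mm above the bench. Origin: centre of its underside on the bench; z up, +y to the robot's left (turned by up to 23 degrees).
- tray: Analyser's reagent tray, where the bottles go: fixed grey open tray 72 x 270 mm, 22 mm high, with four square pockets 60 x 60 mm inside (walls 6 mm, floor 6 mm thick) in a row along its y, centres at y = +99, +33, -33 and -99 mm, x = 0. Empty at the start. Origin: centre of its underside on the bench; z up, +y to the robot's left (turned by up to 23 degrees). A small black tab on its robot side is only trim.
Mind the look-alikes: they are no part of the job. Leave any yellow look-alike of the part that bears squat_mid alone.

How it is judged:
At the end, for the whole second after the job is handed in: Every bottle stands in the tray pocket that mirrors its holder's place in the bench rack (tray y = minus rack y, within 18 mm in x and y of the pocket's centre), on the pocket's floor (height within 4 mm), upright within 0.12 rad, and at rest (under 0.02 m/s) (((y of holder_tall in the frame of rack between 0.089 and 0.109 m and y of tall_mid in the frame of tray between -0.117 and -0.081 m) or (y of holder_tall in the frame of rack between 0.023 and 0.043 m and y of tall_mid in the frame of tray between -0.051 and -0.015 m) or (y of holder_tall in the frame of rack between -0.043 and -0.023 m and y of tall_mid in the frame of tray between 0.015 and 0.051 m) or (y of holder_tall in the frame of rack between -0.109 and -0.089 m and y of tall_mid in the frame of tray between 0.081 and 0.117 m)) and x of tall_mid in the frame of tray between -0.018 and 0.018 m and z of tall_mid in the frame of tray between 0.052 and 0.06 m and angle between each of tall_mid, squat_mid, square_mid, flat_mid's own z axis and vertical below 0.12 rad and linear speed of each of tall, squat, square, flat below 0.02 m/s and ((y of holder_squat in the frame of rack between 0.089 and 0.109 m and y of squat_mid in the frame of tray between -0.117 and -0.081 m) or (y of holder_squat in the frame of rack between 0.023 and 0.043 m and y of squat_mid in the frame of tray between -0.051 and -0.015 m) or (y of holder_squat in the frame of rack between -0.043 and -0.023 m and y of squat_mid in the frame of tray between 0.015 and 0.051 m) or (y of holder_squat in the frame of rack between -0.109 and -0.089 m and y of squat_mid in the frame of tray between 0.081 and 0.117 m)) and x of squat_mid in the frame of tray between -0.018 and 0.018 m and z of squat_mid in the frame of tray between 0.043 and 0.051 m and ((y of holder_square in the frame of rack between 0.089 and 0.109 m and y of square_mid in the frame of tray between -0.117 and -0.081 m) or (y of holder_square in the frame of rack between 0.023 and 0.043 m and y of square_mid in the frame of tray between -0.051 and -0.015 m) or (y of holder_square in the frame of rack between -0.043 and -0.023 m and y of square_mid in the frame of tray between 0.015 and 0.051 m) or (y of holder_square in the frame of rack between -0.109 and -0.089 m and y of square_mid in the frame of tray between 0.081 and 0.117 m)) and x of square_mid in the frame of tray between -0.018 and 0.018 m and z of square_mid in the frame of tray between 0.048 and 0.056 m and ((y of holder_flat in the frame of rack between 0.089 and 0.109 m and y of flat_mid in the frame of tray between -0.117 and -0.081 m) or (y of holder_flat in the frame of rack between 0.023 and 0.043 m and y of flat_mid in the frame of tray between -0.051 and -0.015 m) or (y of holder_flat in the frame of rack between -0.043 and -0.023 m and y of flat_mid in the frame of tray between 0.015 and 0.051 m) or (y of holder_flat in the frame of rack between -0.109 and -0.089 m and y of flat_mid in the frame of tray between 0.081 and 0.117 m)) and x of flat_mid in the frame of tray between -0.018 and 0.018 m and z of flat_mid in the frame of tray between 0.05 and 0.058 m); the robot touches nothing.
It fails at once if a bottle is tipped more than 0.7 rad from upright (angle between any of tall_mid, squat_mid, square_mid, flat_mid's own z axis and vertical above 0.7 rad).
It also fails if it takes over 115 s, if anything falls off the work surface, if the arm or the gripper's body presses on something with over 40 N, if the wrist force passes 120 N, or if a joint passes its speed limit or range.

ROBOT

A 7-joint arm with a two-finger parallel gripper is mounted at the origin on the work surface. World frame = base frame: x ahead of the robot, y to its left, z up, the work surface at z = 0. Lengths are in m, angles in rad, forces in N, time in s.
With the tool pointing down it reaches from about 0.425 to 0.925 m from the base axis. Payload 6.8 kg.
Tool frame: the origin (TCP) lies on the centre line of the jaws, within the pads' length; the fingertips stand 25 mm ahead of it and the grasp point (between the pads) lies 6 mm ahead of it; z points along the fingers, y is the direction in which the jaws open and shut (so a half turn about z gives the same grasp; the last joint's range is limited). The gripper opens to 85 mm and grips with 20 to 120 N. Pads are 22 mm wide; open, the fingers measure 114 mm over their backs; the gripper's body (76 mm by 85 mm) begins 54 mm behind the grasp point. The pads swing forward as they close: fully open they stand 13 mm farther back than shut.
Start: joints at [-1.215, 0.477, 0.022, 1.555, -0.011, 1.109, -0.083], TCP at [0.302, 0.604, 0.256] pointing down, gripper open.
Joint ranges: [-2.96, 2.96], [-0.34, 2.1], [-1.41, 1.46], [0.24, 2.44], [-1.37, 4.51], [0.17, 1.92], [-2.96, 2.96]. Speed limits (rad/s): [2.39, 2.39, 3.14, 3.14, 3.14, 3.14, 3.14].

INTERFACE

Orientations are given as a unit quaternion [w, x, y, z].
In Python, from station import status, cams, order, models gives the robot as it stands.
- The arm moves only by the tool move_arm, never from a script. Its argument "steps" is one flat list of numbers, 7 for each row, row after row: the gripper's target within -1 to 1 (fully open at 1, half-way at 0, shut at -1), then the shift along the world's x, y, z in cm, then the turn, a rotation vector about the world's x, y, z in degrees. A call has 1 to 8 rows; each row shifts and turns the commanded pose from where the row before left it; what a row does not reach is not made up. A row lasts 1/10 s, in which the tool goes at most 50 mm and 8.59 degrees, less where a joint would pass 70% of its speed; a pose out of reach is approached as far as the arm can. A call with a gripper value outside its range is refused whole. The fingers move at their own pace and stop on an object; "newtons" is the grip in N (left out, the last holds). Time passes only in rows, so rows that do not move let the fingers close. It gives the time, the measured TCP pose, the force and the opening at its end, in the units of the state.
- status.get_obs(): the state, without advancing time (a new reading comes with each control period).
- cams.read_camera(name): name is "scene" or "top" or "wrist"; returns a dict with "pixels" (400x640x3 uint8, red, green, blue), "mtx" (3x3 intrinsics, pixels), "T" (4x4, takes a point from camera to world coordinates); the wrist camera has in their place "T_tool_cam" (4x4, takes a point from camera to tool coordinates, whose origin is the TCP and whose axes are the flange's). Camera axes: x right, y down, z forward; pixel columns grow to the right and rows downward; lengths in m; the calibration is good to about 2 mm. A picture is of the moment at which its call begins: read the wrist's pose just before it. There is no depth.
- order.hand_in(): hands the job in, once; it reports no verdict.
Trained networks look in the newest picture that a camera, given by its name, has taken for a name from the list of things; names that differ only in an ending like _2 or _b are one class to them, and where a whole thing is asked for, a point or a joint stands for the part that bears it (a point fixed in the world has none). Each returns a list of dicts, best first, with "score" (0 to 1); they miss things now and then, are a little off and sometimes report something else, mostly with a low value. They report only what shows in the picture. A call takes as long as a camera call. They do not tell look-alikes from the thing itself.
- models.silhouettes(camera, query): "region" (400x640 bool, what is visible of it) and "box" ([centre column, centre row, width, height] in pixels, round what is visible of it).
- models.place_of(camera, query): "position" ([row, column] in pixels: a listed point, or the origin of a listed thing).
The state is a dict: "t": time; "q": joint angles; "joint_vel": joint speeds; "joint_torque": joint torques, N m; "eef_pos": TCP position; "tool_rot": TCP orientation; "contact_force": force on the tool from outside, world axes, zero at the start; "torque": the same for the moment, N m; "gripper_width": opening from 0.0 (shut) to 1.0 (fully open).
Only numpy, scipy, OpenCV 4.12 (cv2) and the standard library are available. Lean on these libraries where they do the work, as an engineer would, in place of code of your own. Each camera call takes 0.05 s, during which the arm holds its last target.

## Working session

There is one attempt and no reset: what is moved stays moved. The work goes in short steps, Python scripts to look and compute and a tool call to move; the robot and the scene stay as the last step left them, time stands still between calls to the robot, and variables do not carry over. Pictures are saved under pics/ and viewed, and the job is handed in when it is done.

Besides the shell and the picture viewer there is one more tool, called by a JSON object that holds its "fn" and its "kwargs". move_arm: Moves the arm, as the interface text tells. Its arguments: {"type":"object","properties":{"steps":{"type":"array"},"newtons":{"type":"number"}},"required":["steps"]}

```bash
ls; mkdir -p pics
python3 - <<'E'
from station import status,cams
import cv2
print(status.get_obs())
for n in ['scene','top','wrist']:
    c=cams.read_camera(n); cv2.imwrite(f'pics/a_{n}.png',c['pixels'][:,:,::-1]); print(n,c['mtx'].round(1).tolist(),(c.get('T') if 'T' in c else c['T_tool_cam']).round(4).tolist())
E
```

```text
pics
{'t': 0.0, 'q': array([-1.21511851,  0.47777536,  0.02235436,  1.55643846, -0.01147859,
        1.10931352, -0.0831267 ]), 'joint_vel': array([-9.92819975e-05, -5.92026841e-04,  7.13527769e-04,  2.82433597e-03,
       -1.10498626e-03, -9.84753438e-04,  9.40641890e-04]), 'joint_torque': array([-2.05038609e-04, -5.96439779e+01,  1.60787389e+00, -2.81205457e+01,
        1.24592695e-02,  9.08956106e-03,  2.57656740e-05]), 'eef_pos': array([0.30172804, 0.60320176, 0.25534805]), 'tool_rot': array([-1.29209342e-04,  2.29820278e-01,  9.73232667e-01, -8.93862613e-04]), 'contact_force': array([ 0.28136996, -0.1017371 ,  0.17276648]), 'torque': array([-0.01094227, -0.02264656,  0.01240814]), 'gripper_width': 1.0046498674242588}
scene [[431.9, 0.0, 325.0], [0.0, 431.9, 202.5], [0.0, 0.0, 1.0]] [[0.4621, 0.7465, -0.4788, 1.0437], [0.8868, -0.3826, 0.2593, -0.2449], [0.0104, -0.5444, -0.8388, 0.9167], [0.0, 0.0, 0.0, 1.0]]
top [[469.0, 0.0, 322.6], [0.0, 469.0, 206.5], [0.0, 0.0, 1.0]] [[-0.0227, -0.9966, 0.0798, 0.4625], [-0.9995, 0.0208, -0.0244, 0.0085], [0.0226, -0.0803, -0.9965, 1.1913], [0.0, 0.0, 0.0, 1.0]]
wrist [[349.6, 0.0, 317.4], [0.0, 349.6, 201.7], [0.0, 0.0, 1.0]] [[0.0001, -0.9564, -0.292, 0.0749], [1.0, 0.0001, 0.0001, -0.0002], [-0.0, -0.292, 0.9564, -0.1185], [0.0, 0.0, 0.0, 1.0]]
```

View pics/a_top.png

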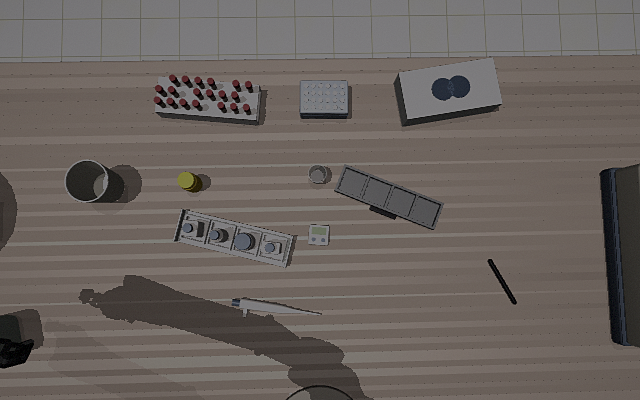

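View pics/a_scene.png

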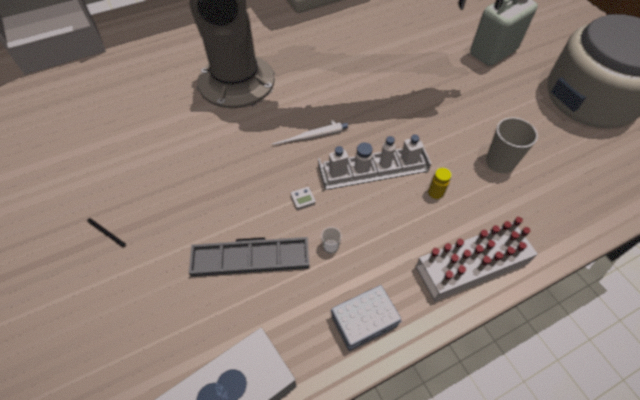

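View pics/a_wrist.png

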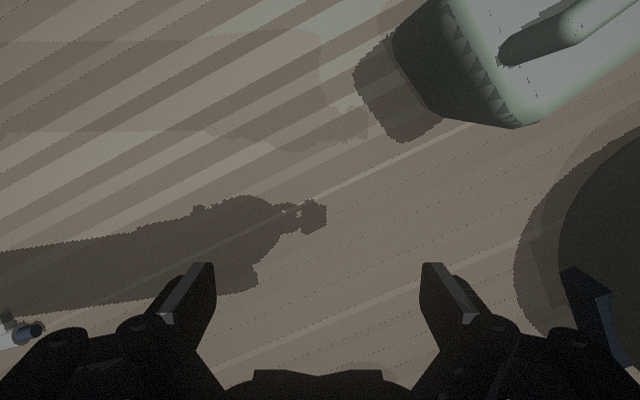

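```bash
cat > h.py <<'E'
import numpy as np
def ray(c,row,col,z):
    d=c['T'][:3,:3]@np.linalg.solve(c['mtx'],[col,row,1.]); o=c['T'][:3,3]
    return o+d*(z-o[2])/d[2]
E
python3 - <<'E'
from station import status,cams,models
from h import *
Z=dict(tall_mid=.06,squat_mid=.051,square_mid=.056,flat_mid=.058,rack=0,tray=0,holder_tall=.006,holder_squat=.006,holder_square=.006,holder_flat=.006)
for n in ['top','scene']:
    c=cams.read_camera(n)
    for q in Z:
        for r in models.place_of(n,q)[:4]:
            if r['score']>.1: print(n,q,round(r['score'],2),np.round(r['position'],1),ray(c,*r['position'],Z[q])[:2].round(4))
E
```

```text
top tall_mid 0.65 [235.8 218.6] [0.4878 0.2317]
top squat_mid 0.74 [180.6 190.4] [0.6237 0.3011]
top squat_mid 0.66 [242.9 245.4] [0.4695 0.1691]
top squat_mid 0.19 [237.5 234.8] [0.483  0.1945]
top square_mid 0.62 [226.5 192.7] [0.5116 0.2944]
top flat_mid 0.64 [248.9 274.1] [0.4535 0.0996]
top rack 0.85 [237.6 236.3] [0.4836 0.1991]
top tray 0.93 [194.9 386.8] [ 0.5842 -0.1858]
top tray 0.44 [236.5 235.7] [0.4864 0.2006]
top holder_squat 0.65 [242.9 246.4] [0.4697 0.173 ]
top holder_square 0.88 [230.5 197.1] [0.5035 0.296 ]
top holder_flat 0.96 [245.5 276.5] [0.4614 0.0977]
top holder_flat 0.64 [227.8 194.2] [0.5104 0.3032]
top holder_flat 0.43 [242.1 245.8] [0.4717 0.1745]
scene tall_mid 0.84 [151.4 389.6] [0.4916 0.2399]
scene squat_mid 0.86 [157.7 359.8] [0.4687 0.1656]
scene squat_mid 0.61 [181.2 436.9] [0.6201 0.2986]
scene square_mid 0.7 [148.2 413.4] [0.508 0.303]
scene flat_mid 0.83 [162.8 337. ] [0.4614 0.1027]
scene tray 0.8 [255.  253.5] [ 0.574  -0.1781]
scene tray 0.56 [150.4 387.5] [0.4472 0.2706]
scene tray 0.2 [165.  384.2] [0.4864 0.2356]
scene holder_tall 0.58 [165.7 384.2] [0.492  0.2313]
scene holder_squat 0.63 [165.7 361.3] [0.4642 0.1768]
scene holder_squat 0.56 [162.5 337.3] [0.4256 0.125 ]
scene holder_square 0.56 [162.6 410.8] [0.5156 0.3004]
scene holder_flat 0.7 [167.  360.2] [0.4667 0.172 ]
scene holder_flat 0.69 [173.6 337.9] [0.4589 0.1088]
scene holder_flat 0.45 [256.3 249.6] [ 0.576  -0.1878]
```

The overview images show the bench rack around (235,238) in the top view, holding four white bottles. The grey tray is at (388,196), and a yellow look-alike jar stands loose at (189,181). Next I'll fit the rack and tray outlines and crop in close.

Run:
```python
from station import status,cams,models
from h import *
import cv2
c=cams.read_camera('top');p=c['pixels'][:,:,::-1]
a=cv2.resize(p[200:275,165:305],None,fx=5,fy=5,interpolation=cv2.INTER_CUBIC)
b=cv2.resize(p[155:240,310:450],None,fx=5,fy=5,interpolation=cv2.INTER_CUBIC)
cv2.imwrite('pics/b1.png',cv2.convertScaleAbs(a,alpha=1.6));cv2.imwrite('pics/b2.png',cv2.convertScaleAbs(b,alpha=2))
s=cams.read_camera('scene');p=s['pixels'][:,:,::-1]
cv2.imwrite('pics/b3.png',cv2.convertScaleAbs(cv2.resize(p[125:205,310:470],None,fx=5,fy=5,interpolation=cv2.INTER_CUBIC),alpha=1.5))
for n,cc in (('top',c),('scene',s)):
  for q,z in (('rack',.015),('tray',.022)):
    for r in models.silhouettes(n,q)[:2]:
        m=r['region'].astype(np.uint8); ct=max(cv2.findContours(m,0,2)[0],key=cv2.contourArea)
        w=np.array([ray(cc,y,x,z)[:2] for x,y in ct[:,0]],np.float32)*1000
        print(n,q,round(r['score'],2),np.round(r['box']),cv2.minAreaRect(w))
```

```text
top rack 0.84 [233. 238. 116.  56.] ((483.7795715332031, 202.9188690185547), (288.3481140136719, 82.97232818603516), 75.06281280517578)
scene rack 0.79 [374. 169. 109.  42.] ((515.8594360351562, 169.08590698242188), (257.25250244140625, 69.73628234863281), 59.962615966796875)
scene tray 0.93 [249. 256. 118.  41.] ((580.3627319335938, -189.3998260498047), (273.3419189453125, 92.51770782470703), 66.46477508544922)
```

View pics/b1.png

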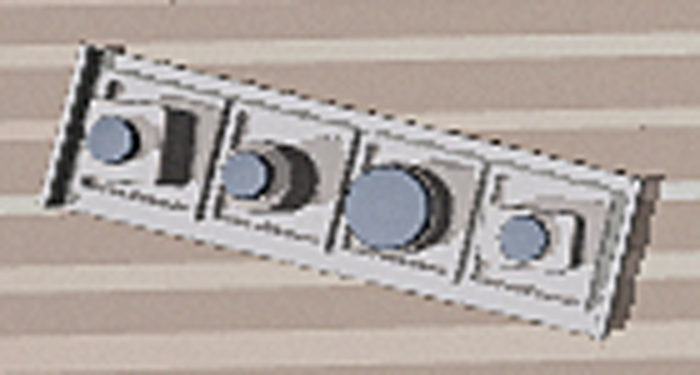

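View pics/b2.png

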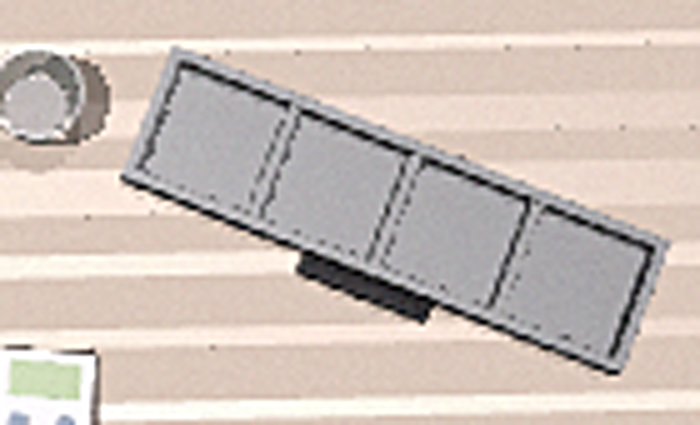

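View pics/b3.png

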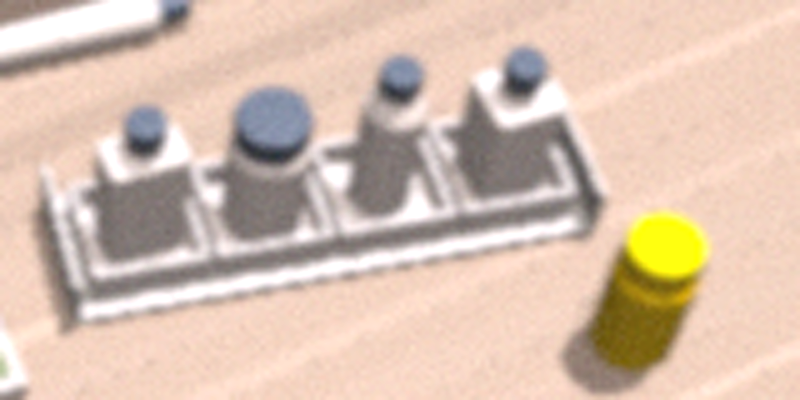

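Run:
```python
from station import cams
from h import *
c=cams.read_camera('top'); s=cams.read_camera('scene')
f=lambda x,y,ox,oy:((y+.5)/5-.5+oy,(x+.5)/5-.5+ox)
for n,x,y,z in (('square',113,139,.102),('tall',245,175,.110),('squat',388,207,.092),('flat',523,238,.106)):
    print('top',n,ray(c,*f(x,y,165,200),z)[:2].round(4))
for n,x,y,z in (('square',525,66,.102),('tall',402,73,.110),('squat',275,117,.092),('flat',146,125,.106)):
    print('scene',n,ray(s,*f(x,y,310,125),z)[:2].round(4))
t=np.array([ray(c,*f(x,y,310,155),.022)[:2] for x,y in ((175,47),(668,243),(618,374),(123,178))])
C=t.mean(0); u=(t[0]+t[3]-t[1]-t[2]);L=np.linalg.norm(u)/2;u/=np.linalg.norm(u)
print('tray',C,L,'yaw',np.degrees(np.arctan2(-u[0],u[1])))
for y in (.099,.033,-.033,-.099): print(y,(C+u*y).round(4))
b=np.array([ray(c,*f(x,y,165,200),z)[:2] for x,y,z in ((82,44,.034),(640,180,.034),(603,335,.034),(45,205,.034))])
R=b.mean(0);v=(b[0]+b[3]-b[1]-b[2]);L=np.linalg.norm(v)/2;v/=np.linalg.norm(v)
print('rack',R,L,'yaw',np.degrees(np.arctan2(-v[0],v[1])),np.linalg.norm(b[0]-b[3]))
for y in (.099,.033,-.033,-.099): print(y,(R+v*y).round(4))
print('beaker',ray(c,*f(40,100,310,155),.0)[:2], 'rim',ray(c,*f(40,95,310,155),.06)[:2])
```

```text
top square [0.5078 0.2954]
top tall [0.4897 0.2332]
top squat [0.4738 0.1708]
top flat [0.458  0.1069]
scene square [0.5098 0.2953]
scene tall [0.4912 0.2333]
scene squat [0.4747 0.1722]
scene flat [0.4601 0.1066]
tray [ 0.5774528  -0.18700935] 0.26698143837594146 yaw -22.945710086369598
0.099 [ 0.616  -0.0958]
0.033 [ 0.5903 -0.1566]
-0.033 [ 0.5646 -0.2174]
-0.099 [ 0.5389 -0.2782]
rack [0.48280376 0.20139339] 0.2812158450611798 yaw -14.66929258780482 0.08058564883529751
0.099 [0.5079 0.2972]
0.033 [0.4912 0.2333]
-0.033 [0.4744 0.1695]
-0.099 [0.4577 0.1056]
beaker [ 0.64009769 -0.00966319] rim [ 0.63360673 -0.0088012 ]
```

Candidates for "squat": the white jar at top (245,243) and the yellow one at (190,181). The white jar in the rack is the right one. For "square" against "flat": left at (188,228), right at (270,248). From left to right the rack holds square, tall, squat and flat. The top and scene views agree within 2 mm. I'll start with the flat bottle.

{"fn": "move_arm", "kwargs": {"steps": [1,1.3,-4.13,0,0,0,-6.5,1,1.3,-4.13,0,0,0,-6.5,1,1.3,-4.13,0,0,0,-6.5,1,1.3,-4.13,0,0,0,-6.5,1,1.3,-4.13,0,0,0,-6.5,1,1.3,-4.13,0,0,0,-6.5,1,1.3,-4.13,0,0,0,-6.5,1,1.3,-4.13,0,0,0,-6.5], "newtons": 40}}

```text
t: 2.45
eef_pos: [0.4063, 0.2716, 0.2566]
tool_rot: [-0.0, 0.635, 0.773, 0.0]
contact_force: [0.9, -0.3, -0.3]
gripper_width: 1.001
```

{"fn": "move_arm", "kwargs": {"steps": [1,1.3,-4.13,0,0,0,-6.5,1,1.3,-4.13,0,0,0,-6.5,1,1.3,-4.13,0,0,0,-6.5,1,1.3,-4.13,0,0,0,-6.5,1,0,0,0,0,0,0,1,0,0,0,0,0,0,1,0,0,0,0,0,0]}}

```text
t: 3.15
eef_pos: [0.4577, 0.1093, 0.2564]
tool_rot: [-0.0, 0.79, 0.613, 0.0]
contact_force: [0.7, -0.2, -0.2]
gripper_width: 1.003
```

```bash
cat >> h.py <<'E'
from scipy.spatial.transform import Rotation
def pose():
    from station import status
    o=status.get_obs(); R=Rotation.from_quat(np.roll(o['tool_rot'],-1)).as_matrix()
    y=R[:,1]; print('t',round(o['t'],2),'pos',o['eef_pos'].round(4),'jaw deg',round(float(np.degrees(np.arctan2(y[1],y[0]))),2),'z',R[:,2].round(3),'F',o['contact_force'].round(1),'w',round(o['gripper_width'],3))
    return o,R
def wcam():
    from station import cams
    o,R=pose(); c=dict(cams.read_camera('wrist')); T=np.eye(4);T[:3,:3]=R;T[:3,3]=o['eef_pos']
    c['T']=T@c['T_tool_cam']; return c
def proj(c,P):
    q=c['mtx']@(c['T'][:3,:3].T@(np.asarray(P)-c['T'][:3,3])); return q[:2]/q[2]
E
python3 - <<'E'
from h import *
import cv2
c=wcam();im=c['pixels'][:,:,::-1].copy()
for P in ((.459,.1067,.106),(.4743,.1715,.092)):
    x=proj(c,P);print(x);cv2.circle(im,tuple(map(int,x)),3,(0,0,255),-1)
cv2.imwrite('pics/c1.png',im)
E
```

```text
t 3.15 pos [0.4577 0.1093 0.2564] jaw deg -14.44 z [ 0.     0.001 -1.   ] F [ 0.7 -0.2 -0.2] w 1.003
[320.39976771 195.26354648]
[318.75023013 108.52519955]
```

View pics/c1.png

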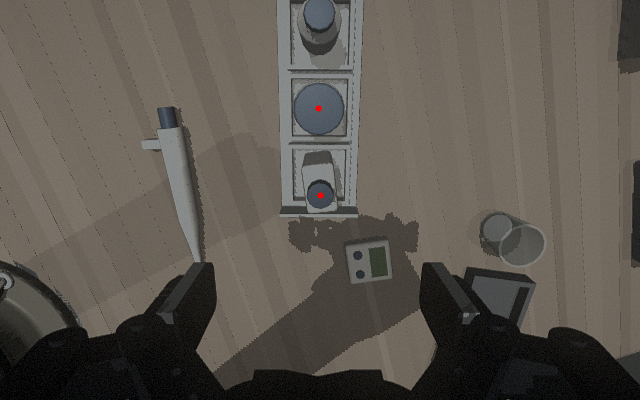

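The projected cap centres (320,195) and (319,108) land on the caps. The flat bottle's thin side lies across the jaws. Going down to grip it.

{"fn": "move_arm", "kwargs": {"steps": [1,0,-0.25,-4,0,0,-0.3,1,0.05,0,-4,0,0,0,1,0,0,-4,0,0,0,1,0,0,-4,0,0,0,1,0,0,-3,0,0,0,1,0,0,0,0,0,0,1,0,0,0,0,0,0]}}

```text
t: 3.9
eef_pos: [0.4584, 0.1064, 0.0665]
tool_rot: [-0.0, 0.792, 0.61, -0.0]
contact_force: [0.2, 0.8, 0.1]
gripper_width: 1.003
```

{"fn": "move_arm", "kwargs": {"steps": [-1,0,0,0,0,0,0,-1,0,0,0,0,0,0,-1,0,0,0,0,0,0,-1,0,0,0,0,0,0,-1,0,0,0,0,0,0,-1,0,0,0,0,0,0,-1,0,0,0,0,0,0,-1,0,0,0,0,0,0]}}

```text
t: 4.7
eef_pos: [0.459, 0.1059, 0.0673]
tool_rot: [-0.0, 0.793, 0.61, 0.001]
contact_force: [-1.2, -0.1, 8.7]
gripper_width: 0.343
```

{"fn": "move_arm", "kwargs": {"steps": [-1,0,0,2,0,0,0,-1,0,0,3,0,0,0,-1,0,0,4,0,0,0,-1,0,0,3,0,0,0,-1,1,-1.2,0,0,0,-0.5,-1,2,-2.6,0,0,0,-1.1,-1,2.7,-3.4,0,0,0,-1.4,-1,2.7,-3.4,0,0,0,-1.4]}}

```text
t: 5.5
eef_pos: [0.543, -0.001, 0.1867]
tool_rot: [-0.0, 0.815, 0.579, 0.0]
contact_force: [0.6, 0.9, -0.3]
gripper_width: 0.345
```

{"fn": "move_arm", "kwargs": {"steps": [-1,2.7,-3.4,0,0,0,-1.4,-1,2.4,-3.2,0,0,0,-1.2,-1,1.5,-2,0,0,0,-0.9,-1,0.7,-1,0,0,0,-0.5,-1,0,0,0,0,0,0,-1,0,0,0,0,0,0]}}

```text
t: 6.1
eef_pos: [0.6147, -0.095, 0.186]
tool_rot: [-0.001, 0.835, 0.55, -0.0]
contact_force: [-0.3, 0.7, -0.4]
gripper_width: 0.345
```

Run:
```python
from h import *
import cv2
c=wcam();im=c['pixels'][:,:,::-1].copy()
for P in ((.616,-.0958,.006),(.5903,-.1566,.006)):
    x=proj(c,P);print(x);cv2.circle(im,tuple(map(int,x)),3,(0,0,255),-1)
cv2.imwrite('pics/c2.png',cv2.convertScaleAbs(im,alpha=1.8))
```

```text
t 6.1 pos [ 0.6147 -0.095   0.186 ] jaw deg -23.21 z [-0.001  0.001 -1.   ] F [-0.3  0.7 -0.4] w 0.345
[319.98367001 183.78442462]
[320.18485625 252.47380731]
```

View pics/c2.png

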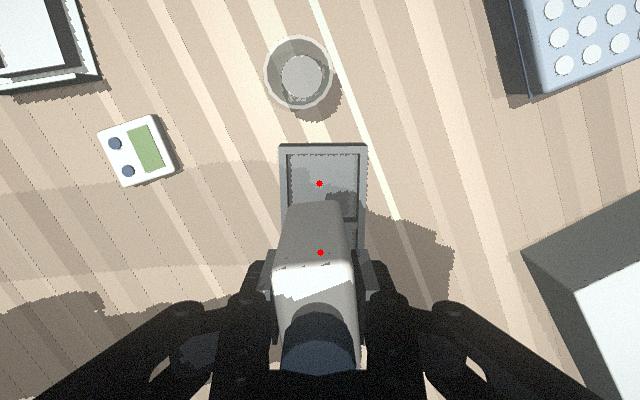

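The pocket centre mark (320,184) falls inside the first pocket, about 3 px left of its middle. I'll adjust slightly and lower the bottle.

{"fn": "move_arm", "kwargs": {"steps": [-1,0.25,-0.15,-3,0,0,0.2,-1,0,0,-4,0,0,0,-1,0,0,-3,0,0,0,-1,0,0,-1,0,0,0,-1,0,0,-0.6,0,0,0,-1,0,0,-0.3,0,0,0,-1,0,0,-0.2,0,0,0,-1,0,0,0,0,0,0]}}

```text
t: 6.95
eef_pos: [0.6186, -0.0979, 0.0663]
tool_rot: [0.0, 0.834, 0.551, 0.001]
contact_force: [0.3, -0.4, -0.2]
gripper_width: 0.341
```

{"fn": "move_arm", "kwargs": {"steps": [-1,0,0,-0.15,0,0,0,-1,0,0,-0.1,0,0,0,-1,0,0,0,0,0,0]}}

```text
t: 7.25
eef_pos: [0.6183, -0.0979, 0.0634]
tool_rot: [0.0, 0.834, 0.551, 0.0]
contact_force: [-0.8, 0.6, 4.1]
gripper_width: 0.348
```

{"fn": "move_arm", "kwargs": {"steps": [-0.1,0,0,0,0,0,0,0.2,0,0,0,0,0,0,0.5,0,0,0,0,0,0,0.5,0,0,0,0,0,0,0.5,0,0,1,0,0,0,0.5,0,0,3,0,0,0,0.5,0,0,4,0,0,0,0.5,0,0,4,0,0,0]}}

```text
t: 8.05
eef_pos: [0.6176, -0.0981, 0.1845]
tool_rot: [-0.0, 0.834, 0.551, -0.0]
contact_force: [0.2, 0.2, 1.1]
gripper_width: 0.746
```

Run:
```python
from h import *
from station import cams
import cv2
c=wcam();im=c['pixels'][:,:,::-1].copy()
s=cams.read_camera('scene')['pixels'][:,:,::-1]
cv2.imwrite('pics/c3.png',cv2.convertScaleAbs(np.hstack([cv2.resize(im,(400,250)),cv2.resize(s[170:295,150:350],(400,250))]),alpha=1.6))
```

```text
t 8.05 pos [ 0.6176 -0.0981  0.1845] jaw deg -23.1 z [-0.001 -0.    -1.   ] F [0.2 0.2 1.1] w 0.746
```

View pics/c3.png

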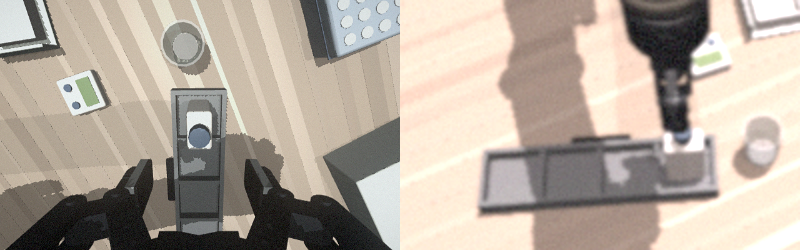

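The flat bottle is standing upright and centred in pocket 1. Next is the squat jar.

{"fn": "move_arm", "kwargs": {"steps": [1,-1,1.9,0,0,0,0.6,1,-2,3.8,0,0,0,1.2,1,-2.2,4.1,0,0,0,1.3,1,-2.2,4.1,0,0,0,1.3,1,-2.2,4.1,0,0,0,1.3,1,-2.2,4.1,0,0,0,1.3,1,-1.7,3.3,0,0,0,0.9,1,-0.8,1.6,0,0,0,0.5]}}

```text
t: 8.95
eef_pos: [0.4729, 0.1756, 0.1829]
tool_rot: [-0.001, 0.79, 0.613, 0.0]
contact_force: [0.3, -0.5, -1.0]
gripper_width: 1.0
```

{"fn": "move_arm", "kwargs": {"steps": [1,0,0,0,0,0,0,1,0,0,0,0,0,0]}}

```text
t: 9.15
eef_pos: [0.4751, 0.1718, 0.183]
tool_rot: [0.0, 0.792, 0.611, 0.0]
contact_force: [-0.3, -0.3, -0.0]
gripper_width: 1.001
```

Run:
```python
from h import *
import cv2
c=wcam();im=c['pixels'][:,:,::-1].copy()
for P in ((.4743,.1715,.092),(.4904,.2332,.11)):
    x=proj(c,P);print(x);cv2.circle(im,tuple(map(int,x)),3,(0,0,255),-1)
cv2.imwrite('pics/c4.png',cv2.convertScaleAbs(im,alpha=1.5))
```

```text
t 9.15 pos [0.4751 0.1718 0.183 ] jaw deg -14.66 z [ 0. -0. -1.] F [-0.3 -0.3 -0. ] w 1.001
[317.18222548 218.04455213]
[317.11737765 116.60423185]
```

View pics/c4.png

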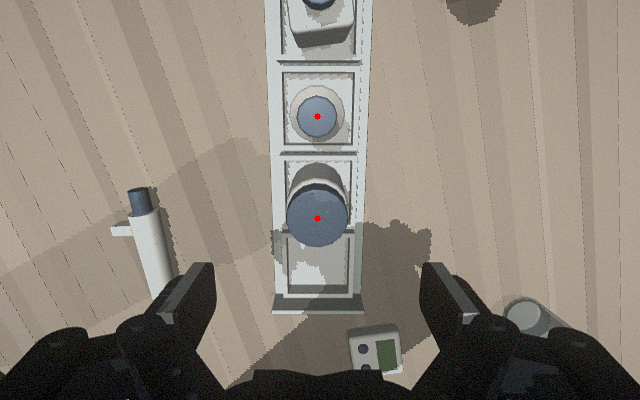

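Marks sit on the jar lid (317,218) and the tall bottle's cap (317,116). Going down on the jar.

{"fn": "move_arm", "kwargs": {"steps": [1,0,0,-4,0,0,0,1,0,0,-4,0,0,0,1,0,0,-3,0,0,0,1,0,0,-1.5,0,0,0,1,0,0,0,0,0,0,-1,0,0,0,0,0,0,-1,0,0,0,0,0,0,-1,0,0,0,0,0,0]}}

```text
t: 10.0
eef_pos: [0.4757, 0.1722, 0.0589]
tool_rot: [0.0, 0.792, 0.611, 0.001]
contact_force: [-0.8, -0.6, 1.2]
gripper_width: 0.515
```

{"fn": "move_arm", "kwargs": {"steps": [-1,0,0,0,0,0,0,-1,0,0,0,0,0,0,-1,0,0,0,0,0,0,-1,0,0,0,0,0,0]}}

```text
t: 10.4
eef_pos: [0.4757, 0.1723, 0.0591]
tool_rot: [0.0, 0.792, 0.611, 0.001]
contact_force: [-1.3, -0.4, 5.0]
gripper_width: 0.503
```

{"fn": "move_arm", "kwargs": {"steps": [-1,0,0,2,0,0,0,-1,0,0,4,0,0,0,-1,0,0,4,0,0,0,-1,0.4,-1,3,0,0,-0.3,-1,0.8,-2.2,0,0,0,-0.7,-1,1.4,-4,0,0,0,-1,-1,1.4,-4,0,0,0,-1,-1,1.4,-4,0,0,0,-1]}}

```text
t: 11.2
eef_pos: [0.5294, 0.019, 0.1888]
tool_rot: [0.0, 0.812, 0.583, 0.001]
contact_force: [0.4, 0.4, -0.3]
gripper_width: 0.506
```

{"fn": "move_arm", "kwargs": {"steps": [-1,1.4,-4,0,0,0,-1,-1,1.4,-4,0,0,0,-1,-1,1.4,-4,0,0,0,-1,-1,1.1,-3.2,0,0,0,-0.8,-1,0.6,-1.7,0,0,0,-0.4,-1,0.3,-0.8,0,0,0,-0.1,-1,0,0,0,0,0,0,-1,0,0,0,0,0,0]}}

```text
t: 12.0
eef_pos: [0.5908, -0.1554, 0.1878]
tool_rot: [-0.001, 0.833, 0.553, 0.0]
contact_force: [0.3, 0.7, -0.2]
gripper_width: 0.501
```

Run:
```python
from h import *
import cv2
c=wcam();im=c['pixels'][:,:,::-1].copy()
for P in ((.5903,-.1566,.006),(.616,-.0958,.102)):
    x=proj(c,P);print(x);cv2.circle(im,tuple(map(int,x)),3,(0,0,255),-1)
cv2.imwrite('pics/c5.png',cv2.convertScaleAbs(im,alpha=1.8))
```

```text
t 12.0 pos [ 0.5908 -0.1554  0.1878] jaw deg -22.89 z [-0.     0.001 -1.   ] F [ 0.3  0.7 -0.2] w 0.501
[318.09936846 184.52091084]
[318.56913154 112.68766194]
```

View pics/c5.png

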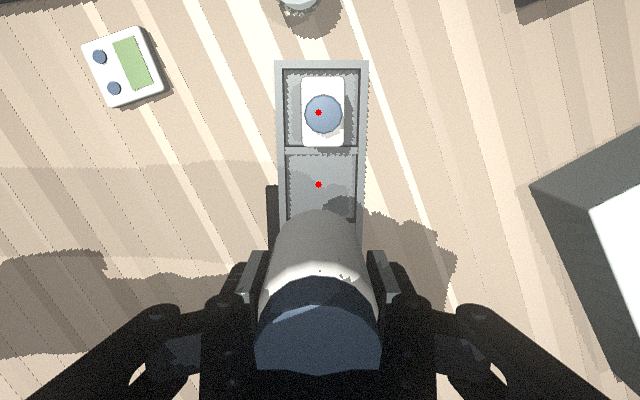

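{"fn": "move_arm", "kwargs": {"steps": [-1,0.1,-0.2,-4,0,0,0,-1,0,0,-4,0,0,0,-1,0,0,-3,0,0,0,-1,0,0,-1,0,0,0,-1,0,0,-0.6,0,0,0,-1,0,0,-0.3,0,0,0,-1,0,0,-0.2,0,0,0,-1,0,0,-0.1,0,0,0]}}

```text
t: 12.85
eef_pos: [0.5928, -0.159, 0.0569]
tool_rot: [0.001, 0.834, 0.552, 0.001]
contact_force: [0.1, -0.4, -1.6]
gripper_width: 0.504
```

{"fn": "move_arm", "kwargs": {"steps": [-1,0,0,0,0,0,0]}}

```text
t: 12.95
eef_pos: [0.5925, -0.159, 0.0566]
tool_rot: [0.0, 0.834, 0.552, 0.001]
contact_force: [-0.2, 0.2, -1.3]
gripper_width: 0.508
```

{"fn": "move_arm", "kwargs": {"steps": [-1,0,0,-0.12,0,0,0,-1,0,0,0,0,0,0,-1,0,0,0,0,0,0]}}

```text
t: 13.25
eef_pos: [0.5924, -0.159, 0.0552]
tool_rot: [0.0, 0.834, 0.552, 0.0]
contact_force: [0.2, 0.3, 3.9]
gripper_width: 0.502
```

Contact on the floor (3.9 N). Releasing the jar and going for the tall bottle.

{"fn": "move_arm", "kwargs": {"steps": [0.2,0,0,0,0,0,0,0.5,0,0,0,0,0,0,0.7,0,0,0,0,0,0,0.7,0,0,0,0,0,0,0.7,0,0,1,0,0,0,0.7,0,0,3,0,0,0,0.7,0,0,4,0,0,0,0.7,0,0,4.5,0,0,0]}}

```text
t: 14.05
eef_pos: [0.5912, -0.1588, 0.1808]
tool_rot: [-0.001, 0.834, 0.552, -0.001]
contact_force: [0.7, 0.2, 0.1]
gripper_width: 0.848
```

Run:
```python
from h import *
from station import cams
import cv2
c=wcam();im=c['pixels'][:,:,::-1].copy()
s=cams.read_camera('scene')['pixels'][:,:,::-1]
cv2.imwrite('pics/c6.png',cv2.convertScaleAbs(np.hstack([cv2.resize(im,(400,250)),cv2.resize(s[170:295,150:350],(400,250))]),alpha=1.6))
```

```text
t 14.05 pos [ 0.5912 -0.1588  0.1808] jaw deg -22.99 z [-0.002 -0.    -1.   ] F [0.7 0.2 0.1] w 0.848
```

View pics/c6.png

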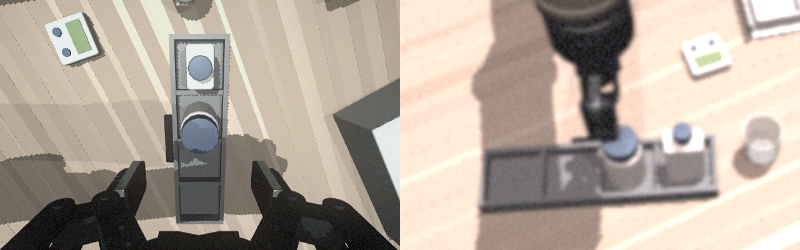

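The jar stands upright in pocket 2. Next is the tall bottle.

{"fn": "move_arm", "kwargs": {"steps": [1,-0.5,1.8,0,0,0,0.4,1,-1,3.7,0,0,0,0.8,1,-1.2,4.6,0,0,0,1,1,-1.2,4.6,0,0,0,1,1,-1.2,4.6,0,0,0,1,1,-1.2,4.6,0,0,0,1,1,-1.2,4.6,0,0,0,1,1,-1.2,4.6,0,0,0,1]}}

```text
t: 14.95
eef_pos: [0.5042, 0.1738, 0.1801]
tool_rot: [-0.0, 0.797, 0.604, 0.0]
contact_force: [0.6, -0.3, 0.5]
gripper_width: 0.999
```

{"fn": "move_arm", "kwargs": {"steps": [1,-0.9,3.7,0,0,0,0.7,1,-0.5,2.3,0,0,0,0.4,1,0,0,0,0,0,0,1,0,0,0,0,0,0]}}

```text
t: 15.35
eef_pos: [0.4909, 0.232, 0.1798]
tool_rot: [0.0, 0.791, 0.611, 0.0]
contact_force: [-0.7, -0.2, -0.3]
gripper_width: 0.999
```

Run:
```python
from h import *
import cv2
c=wcam();im=c['pixels'][:,:,::-1].copy()
for P in ((.5088,.2953,.102),(.4904,.2333,.11)):
    x=proj(c,P);print(x);cv2.circle(im,tuple(map(int,x)),3,(0,0,255),-1)
cv2.imwrite('pics/c7.png',cv2.convertScaleAbs(im,alpha=1.5))
```

```text
t 15.35 pos [0.4909 0.232  0.1798] jaw deg -14.63 z [ 0. -0. -1.] F [-0.7 -0.2 -0.3] w 0.999
[320.88529648 111.42497495]
[316.97368188 227.79818474]
```

View pics/c7.png

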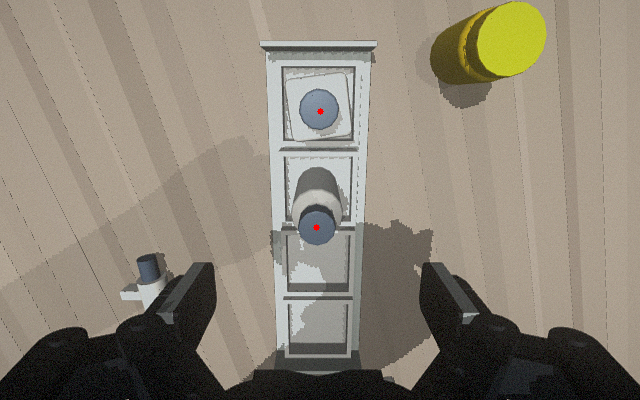

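Marks sit on the tall bottle's cap (317,228) and the square bottle's cap (320,110). Descending.

{"fn": "move_arm", "kwargs": {"steps": [1,0,0.1,-4,0,0,0,1,0,0,-4,0,0,0,1,0,0,-2,0,0,0,1,0,0,-1,0,0,0,1,0,0,0,0,0,0,-1,0,0,0,0,0,0,-1,0,0,0,0,0,0,-1,0,0,0,0,0,0]}}

```text
t: 16.2
eef_pos: [0.4917, 0.2335, 0.0708]
tool_rot: [0.0, 0.792, 0.611, 0.001]
contact_force: [-0.3, 0.3, 0.4]
gripper_width: 0.514
```

{"fn": "move_arm", "kwargs": {"steps": [-1,0,0,0,0,0,0,-1,0,0,0,0,0,0,-1,0,0,0,0,0,0,-1,0,0,0,0,0,0]}}

```text
t: 16.6
eef_pos: [0.4914, 0.2335, 0.0706]
tool_rot: [-0.0, 0.792, 0.611, 0.001]
contact_force: [-0.6, 0.3, 6.1]
gripper_width: 0.384
```

{"fn": "move_arm", "kwargs": {"steps": [-1,0,0,2,0,0,0,-1,0,0,4,0,0,0,-1,0,0,4,0,0,0,-1,0,-0.8,3,0,0,0,-1,0.4,-2.2,0,0,0,-0.4,-1,0.7,-4,0,0,0,-0.7,-1,0.7,-4.3,0,0,0,-0.8,-1,0.7,-4.3,0,0,0,-0.8]}}

```text
t: 17.4
eef_pos: [0.5158, 0.0759, 0.2]
tool_rot: [-0.0, 0.806, 0.592, 0.0]
contact_force: [0.9, -0.1, -1.2]
gripper_width: 0.387
```

{"fn": "move_arm", "kwargs": {"steps": [-1,0.7,-4.3,0,0,0,-0.8,-1,0.7,-4.3,0,0,0,-0.8,-1,0.7,-4.3,0,0,0,-0.8,-1,0.7,-4.3,0,0,0,-0.8,-1,0.7,-4.3,0,0,0,-0.8,-1,0.7,-4,0,0,0,-0.8,-1,0.5,-2.5,0,0,0,-0.5,-1,0.3,-1.5,0,0,0,-0.3]}}

```text
t: 18.2
eef_pos: [0.5656, -0.2206, 0.1999]
tool_rot: [0.0, 0.835, 0.551, -0.0]
contact_force: [0.4, -0.0, -0.7]
gripper_width: 0.386
```

{"fn": "move_arm", "kwargs": {"steps": [-1,0,0,0,0,0,0,-1,0,0,0,0,0,0]}}

```text
t: 18.4
eef_pos: [0.5659, -0.2164, 0.1993]
tool_rot: [-0.001, 0.833, 0.553, 0.0]
contact_force: [-0.3, -0.5, -1.9]
gripper_width: 0.384
```

Run:
```python
from h import *
import cv2
c=wcam();im=c['pixels'][:,:,::-1].copy()
for P in ((.5646,-.2174,.006),(.5903,-.1566,.088)):
    x=proj(c,P);print(x);cv2.circle(im,tuple(map(int,x)),3,(0,0,255),-1)
cv2.imwrite('pics/c8.png',cv2.convertScaleAbs(im,alpha=1.8))
```

```text
t 18.4 pos [ 0.5659 -0.2164  0.1993] jaw deg -22.9 z [-0.001  0.001 -1.   ] F [-0.3 -0.5 -1.9] w 0.384
[317.22004404 181.68364266]
[317.14476808 111.14939666]
```

View pics/c8.png

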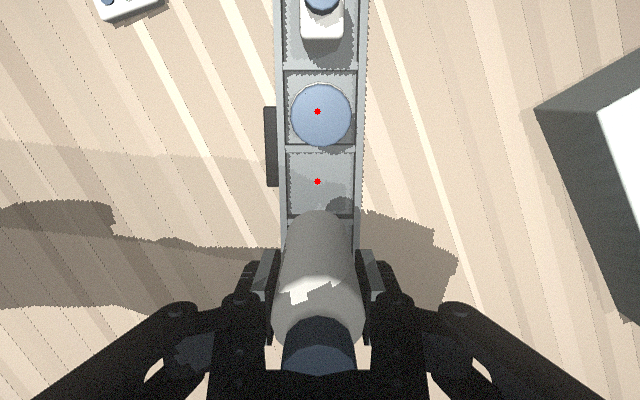

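Pocket 3 is clear and its centre mark is at (317,182). Lowering from .1993 to .0666.

{"fn": "move_arm", "kwargs": {"steps": [-1,0.1,-0.1,-4,0,0,0,-1,0,0,-4,0,0,0,-1,0,0,-3,0,0,0,-1,0,0,-1.2,0,0,0,-1,0,0,-0.6,0,0,0,-1,0,0,-0.3,0,0,0,-1,0,0,-0.15,0,0,0,-1,0,0,0,0,0,0]}}

```text
t: 19.25
eef_pos: [0.5677, -0.219, 0.0682]
tool_rot: [0.001, 0.834, 0.552, 0.001]
contact_force: [1.1, -0.0, -1.3]
gripper_width: 0.383
```

{"fn": "move_arm", "kwargs": {"steps": [-1,0,0,0,0,0,0]}}

```text
t: 19.35
eef_pos: [0.5676, -0.2191, 0.0681]
tool_rot: [0.001, 0.834, 0.552, 0.001]
contact_force: [0.4, -1.1, -1.3]
gripper_width: 0.386
```

{"fn": "move_arm", "kwargs": {"steps": [-1,0,0,-0.13,0,0,0,-1,0,0,0,0,0,0,-1,0,0,0,0,0,0]}}

```text
t: 19.65
eef_pos: [0.5675, -0.2192, 0.0667]
tool_rot: [0.0, 0.834, 0.552, 0.001]
contact_force: [-2.0, 1.0, 6.3]
gripper_width: 0.387
```

{"fn": "move_arm", "kwargs": {"steps": [0,0,0,0,0,0,0,0.3,0,0,0,0,0,0,0.5,0,0,0,0,0,0,0.5,0,0,0,0,0,0,0.5,0,0,1,0,0,0,0.5,0,0,3,0,0,0,0.5,0,0,4,0,0,0,0.5,0,0,4,0,0,0]}}

```text
t: 20.45
eef_pos: [0.5665, -0.219, 0.1874]
tool_rot: [-0.0, 0.834, 0.552, -0.0]
contact_force: [0.6, 0.4, 0.5]
gripper_width: 0.752
```

Run:
```python
from h import *
from station import cams
import cv2
c=wcam();im=c['pixels'][:,:,::-1].copy()
s=cams.read_camera('scene')['pixels'][:,:,::-1]
cv2.imwrite('pics/c9.png',cv2.convertScaleAbs(np.hstack([cv2.resize(im,(400,250)),cv2.resize(s[170:295,150:350],(400,250))]),alpha=1.6))
```

```text
t 20.45 pos [ 0.5665 -0.219   0.1874] jaw deg -23.0 z [-0.001 -0.    -1.   ] F [0.6 0.4 0.5] w 0.752
```

View pics/c9.png

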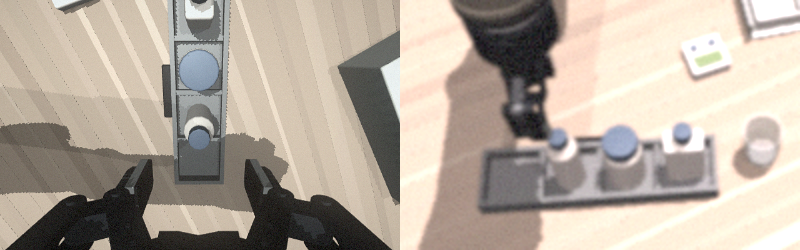

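The tall bottle stands upright in pocket 3. Last is the square bottle, which is turned by about +5° from the rack, so I'll grip it at a jaw angle of about −10°.

{"fn": "move_arm", "kwargs": {"steps": [1,-0.2,1.6,0,0,0,0.5,1,-0.5,4,0,0,0,1,1,-0.5,4.8,0,0,0,1.2,1,-0.6,4.8,0,0,0,1.2,1,-0.6,4.8,0,0,0,1.2,1,-0.6,4.8,0,0,0,1.2,1,-0.6,4.8,0,0,0,1.2,1,-0.6,4.8,0,0,0,1.2]}}

```text
t: 21.35
eef_pos: [0.5229, 0.1278, 0.1849]
tool_rot: [-0.001, 0.789, 0.615, -0.001]
contact_force: [1.0, -1.1, -0.5]
gripper_width: 0.999
```

{"fn": "move_arm", "kwargs": {"steps": [1,-0.6,4.8,0,0,0,1.2,1,-0.5,4.8,0,0,0,1.2,1,-0.4,4.6,0,0,0,1.2,1,-0.1,2.7,0,0,0,0.7,1,0,0,0,0,0,0,1,0,0,0,0,0,0]}}

```text
t: 21.95
eef_pos: [0.5083, 0.2936, 0.185]
tool_rot: [0.0, 0.766, 0.643, -0.001]
contact_force: [0.8, -1.6, -0.0]
gripper_width: 0.999
```

Run:
```python
from h import *
import cv2
c=wcam();im=c['pixels'][:,:,::-1].copy()
for P in ((.5088,.2953,.102),):
    x=proj(c,P);print(x);cv2.circle(im,tuple(map(int,x)),3,(0,0,255),-1)
cv2.imwrite('pics/c10.png',cv2.convertScaleAbs(im,alpha=1.5))
```

```text
t 21.95 pos [0.5083 0.2936 0.185 ] jaw deg -9.94 z [-0.001 -0.002 -1.   ] F [ 0.8 -1.6 -0. ] w 0.999
[318.76145334 218.81096782]
```

View pics/c10.png

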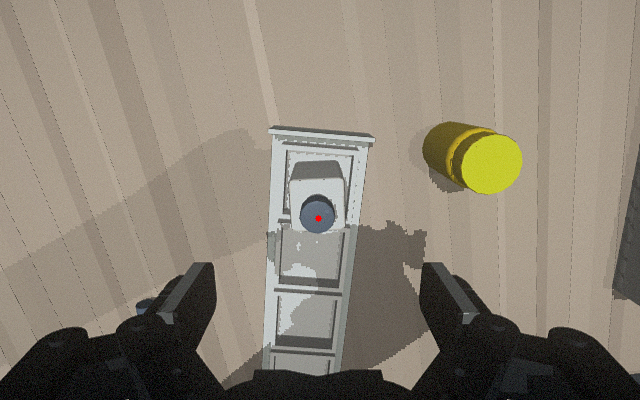

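{"fn": "move_arm", "kwargs": {"steps": [1,0,0.3,-4,0,0,0,1,0,0,-4,0,0,0,1,0,0,-2.7,0,0,0,1,0,0,-1,0,0,0,1,0,0,0,0,0,0,-1,0,0,0,0,0,0,-1,0,0,0,0,0,0,-1,0,0,0,0,0,0]}}

```text
t: 22.8
eef_pos: [0.5097, 0.2975, 0.0702]
tool_rot: [0.0, 0.766, 0.643, 0.001]
contact_force: [0.4, 0.1, -0.9]
gripper_width: 0.513
```

{"fn": "move_arm", "kwargs": {"steps": [-1,0,0,0,0,0,0,-1,0,0,0,0,0,0,-1,0,0,0,0,0,0,-1,0,0,0,0,0,0]}}

```text
t: 23.2
eef_pos: [0.5096, 0.2976, 0.0702]
tool_rot: [-0.0, 0.766, 0.643, 0.001]
contact_force: [-1.7, -1.2, 5.6]
gripper_width: 0.443
```

{"fn": "move_arm", "kwargs": {"steps": [-1,0,0,2,0,0,0,-1,0,0,4,0,0,0,-1,0,0,4,0,0,0,-1,0,-0.8,3,0,0,0,-1,0.2,-2.4,0,0,0,-0.6,-1,0.2,-4.2,0,0,0,-1,-1,0.2,-4.6,0,0,0,-1,-1,0.2,-4.6,0,0,0,-1]}}

```text
t: 24.0
eef_pos: [0.5162, 0.1289, 0.1985]
tool_rot: [-0.0, 0.786, 0.618, -0.0]
contact_force: [1.4, -0.6, -1.2]
gripper_width: 0.441
```

{"fn": "move_arm", "kwargs": {"steps": [-1,0.3,-4.6,0,0,0,-1,-1,0.3,-4.6,0,0,0,-1,-1,0.3,-4.6,0,0,0,-1,-1,0.3,-4.6,0,0,0,-1,-1,0.2,-4.6,0,0,0,-1,-1,0.2,-4.6,0,0,0,-1,-1,0.2,-4.6,0,0,0,-1,-1,0.2,-4.2,0,0,0,-1]}}

```text
t: 24.8
eef_pos: [0.5357, -0.2356, 0.1984]
tool_rot: [-0.0, 0.828, 0.561, -0.0]
contact_force: [1.2, 0.4, 0.2]
gripper_width: 0.441
```

{"fn": "move_arm", "kwargs": {"steps": [-1,0.1,-3,0,0,0,-1,-1,0.1,-1.6,0,0,0,-0.4,-1,0,0,0,0,0,0,-1,0,0,0,0,0,0]}}

```text
t: 25.2
eef_pos: [0.5388, -0.2776, 0.1983]
tool_rot: [-0.001, 0.834, 0.552, 0.0]
contact_force: [0.1, 0.5, -1.7]
gripper_width: 0.445
```

Run:
```python
from h import *
import cv2
c=wcam();im=c['pixels'][:,:,::-1].copy()
for P in ((.5389,-.2782,.006),(.5646,-.2174,.106)):
    x=proj(c,P);print(x);cv2.circle(im,tuple(map(int,x)),3,(0,0,255),-1)
cv2.imwrite('pics/c11.png',cv2.convertScaleAbs(im,alpha=1.8))
```

```text
t 25.2 pos [ 0.5388 -0.2776  0.1983] jaw deg -22.93 z [-0.001  0.001 -1.   ] F [ 0.1  0.5 -1.7] w 0.445
[318.5266773 180.9266629]
[319.06516097 110.82428587]
```

View pics/c11.png

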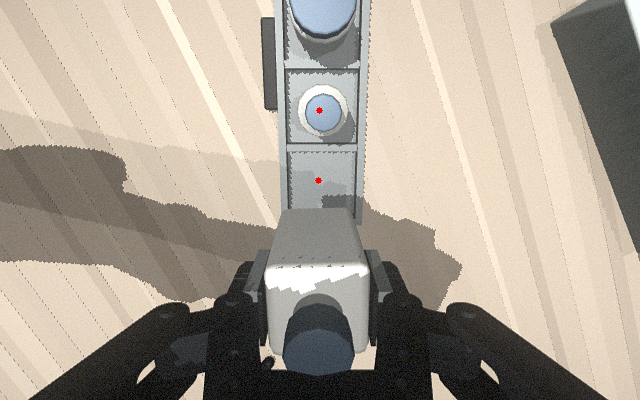

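Pocket 4 is clear, with its centre mark at (318,181) about 4 px left of the middle. Lowering from .1983 to .0662.

{"fn": "move_arm", "kwargs": {"steps": [-1,0.15,-0.1,-4,0,0,0,-1,0,0,-4,0,0,0,-1,0,0,-3,0,0,0,-1,0,0,-1.2,0,0,0,-1,0,0,-0.5,0,0,0,-1,0,0,-0.3,0,0,0,-1,0,0,-0.15,0,0,0,-1,0,0,0,0,0,0]}}

```text
t: 26.05
eef_pos: [0.5412, -0.2802, 0.0684]
tool_rot: [0.001, 0.834, 0.552, 0.001]
contact_force: [-0.2, -0.0, -1.2]
gripper_width: 0.442
```

{"fn": "move_arm", "kwargs": {"steps": [-1,0,0,-0.1,0,0,0,-1,0,0,0,0,0,0,-1,0,0,0,0,0,0]}}

```text
t: 26.35
eef_pos: [0.5406, -0.2799, 0.0666]
tool_rot: [0.0, 0.834, 0.552, 0.0]
contact_force: [-0.2, -0.0, -0.2]
gripper_width: 0.437
```

{"fn": "move_arm", "kwargs": {"steps": [-1,0,0,-0.06,0,0,0,-1,0,0,0,0,0,0,-1,0,0,0,0,0,0]}}

```text
t: 26.65
eef_pos: [0.5406, -0.28, 0.0662]
tool_rot: [0.0, 0.834, 0.552, 0.0]
contact_force: [-2.4, 0.6, 5.5]
gripper_width: 0.441
```

{"fn": "move_arm", "kwargs": {"steps": [0,0,0,0,0,0,0,0.3,0,0,0,0,0,0,0.6,0,0,0,0,0,0,0.6,0,0,0,0,0,0,0.6,0,0,1,0,0,0,0.6,0,0,3,0,0,0,0.6,0,0,4,0,0,0,0.6,0,0,4,0,0,0]}}

```text
t: 27.45
eef_pos: [0.54, -0.2799, 0.1874]
tool_rot: [-0.0, 0.834, 0.552, -0.0]
contact_force: [1.5, 0.2, 0.8]
gripper_width: 0.793
```

{"fn": "move_arm", "kwargs": {"steps": [1,-2,4,2,0,0,0,1,-2,4,2,0,0,0,1,-2,4,2,0,0,0,1,-2,4,0,0,0,0,1,-2,4,0,0,0,0,1,-1,3,0,0,0,0,1,0,0,0,0,0,0,1,0,0,0,0,0,0]}}

```text
t: 28.25
eef_pos: [0.4306, -0.0497, 0.2463]
tool_rot: [-0.0, 0.833, 0.553, 0.001]
contact_force: [0.2, 0.1, -0.1]
gripper_width: 0.995
```

Run:
```python
from h import *
from station import cams,models
import cv2
pose()
c=cams.read_camera('top');s=cams.read_camera('scene')
a=cv2.resize(c['pixels'][155:240,310:450,::-1],(560,340),interpolation=2);b=cv2.resize(s['pixels'][180:280,170:335,::-1],(560,340)[:2],interpolation=2)
cv2.imwrite('pics/d.png',cv2.convertScaleAbs(cv2.resize(np.vstack([a,b]),(480,583)),alpha=1.6))
C=np.array([.5775,-.1870]);th=np.radians(-22.95);R=np.array([[np.cos(th),-np.sin(th)],[np.sin(th),np.cos(th)]])
for n,cc in (('top',c),('scene',s)):
  for q,z in (('tall_mid',.056),('squat_mid',.047),('square_mid',.052),('flat_mid',.054)):
    for r in models.place_of(n,q)[:2]:
      if r['score']>.3: print(n,q,round(r['score'],2),((R.T@(ray(cc,*r['position'],z)[:2]-C))*1000).round(1))
```

```text
t 28.25 pos [ 0.4306 -0.0497  0.2463] jaw deg -22.89 z [ 0.001  0.001 -1.   ] F [ 0.2  0.1 -0.1] w 0.995
top tall_mid 0.46 [  4.4 -36. ]
top squat_mid 0.6 [-2.1 33.9]
top squat_mid 0.59 [-153.2  458.2]
top square_mid 0.53 [  4.9 -98. ]
top flat_mid 0.71 [ 1.8 86.4]
scene tall_mid 0.96 [  6.  -26.6]
scene squat_mid 0.97 [ 4.8 28.3]
scene squat_mid 0.84 [-146.9  476.1]
scene square_mid 0.97 [ -1.5 -99.4]
scene flat_mid 0.89 [  1.9 102.8]
```

View pics/d.png

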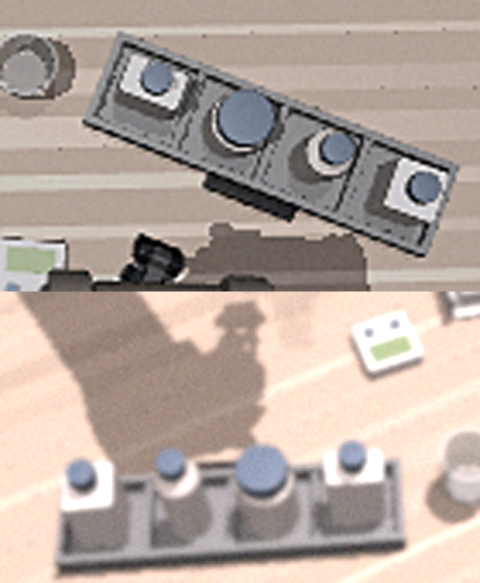

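Run:
```python
from h import *
from station import cams,order
c=cams.read_camera('top')
C=np.array([.5775,-.1870]);th=np.radians(-22.95);R=np.array([[np.cos(th),-np.sin(th)],[np.sin(th),np.cos(th)]])
for n,x,y,z in (('flat',157,77,.102),('squat',247,117,.088),('tall',337,149,.106),('square',426,187,.098)):
    print(n,((R.T@(ray(c,y/3.43+155,x/3.43+310,z)[:2]-C))*1000).round(1))
print(order.hand_in())
```

```text
flat [ 0.9 97.6]
squat [ 0.5 29. ]
tall [ -0.1 -34.2]
square [  -0.5 -101.7]
the job is handed in; nothing more can be done
None
```

All four bottles are in the grey tray in reverse order, and the job was handed in at about 28 s of the 115 s allowed. The hand-in gives no verdict, so the result below rests on my own checks.

From the robot's left to right, the rack held square, tall, squat, flat. The tray now holds flat, squat, tall, square. I left the yellow look-alike jar alone.

**Final position:** measured from the cap centres in the last top picture, each bottle is within about 1 mm of its pocket's centre in x and 4 mm in y, against the 18 mm allowed.

| Bottle | Pocket centre y (mm) | Measured y (mm) | Measured x (mm) |
|---|---|---|---|
| Flat | +99 | +97.6 | +0.9 |
| Squat | +33 | +29.0 | +0.5 |
| Tall | −33 | −34.2 | −0.1 |
| Square | −99 | −101.7 | −0.5 |

**Standing:** all four look upright in the top and scene pictures. Each was released only after I felt floor contact of 4–6 N at the expected height. The gripper was open and clear of everything at the end.

**Disagreement:** the networks' position estimates scattered more than the cap measurements, by up to 13 mm. The worst was the flat bottle, at y = 86 mm from the top camera and 103 mm from the scene camera. Even those stay within the 18 mm limit.

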